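# Clear down the shucking board and cover the scrap well

## Task

Clear down the shucking station. First move the whole, unopened scallops from the end of the green board into the tray's far compartment; then, with the white scraper block, wipe every empty shell off the board into the scrap well beside it (their edges are sharp: never touch one with the fingers while it is on the board) and stand the scraper back in the tray's near compartment. Last, close the well with the steel cover: with its bent-up end raised, hook its tongue under the lip, then swing it down flat onto its ledges without letting it slam, and leave everything else on the table where it is.

Things in the scene. Friction and masses are not known exactly. Their poses are not given: they have to be found in the camera images.
- station: Fixed stainless station, 236 (x) by 444 (y) by 137 mm high. Origin: on the table, in x midway across the board; x points roughly away from the robot. On its +y side the open scrap well (station x -110 to 110, y 85 to 219, floor z 10 mm; its near and far walls, 8 mm thick, rise to z 137, its outer wall to z 125), the rest the green board.
- board_edge (a point): Middle of the green board's edge to the well, at its top: station x 0, y 85, z 125 mm; axes as the station's. The board reaches 110 mm to either side in x and 302 mm to -y. Rims 8 mm thick stand 12 mm above it along its near and far sides (beyond x -110 and 110); this edge and its -y end are open, so things can be pushed straight over.
- lip_edge (a point): Middle of the free edge of the lip, at its underside: station x -96, y 152, z 118 mm; axes as the station's. The lip is 4 mm thick, 80 mm wide (y 112 to 192) and juts 14 mm from the well's near wall (x -110), 13 mm above the near ledge.
- well (a point): Centre of the well's mouth at the height of its two ledges: station x 0, y 152, z 105 mm; axes as the station's. Near ledge: station x -110 to -86; far ledge: x 98 to 110; end walls rise 32 mm above them. The seated cover's origin comes to lie here within a few mm.
- scraper: Loose white plastic scraper block, about 0.25 kg, standing in the tray's near compartment. Foot 110 (own x) by 46 (y) by 24 mm high; on it a grip rib 90 (x) by 24 (y) mm, from z 24 to 70. Origin: centre of the underside. The foot's long flat sides do the wiping.
- tray: Fixed shallow aluminium tray left or right of the station, 300 (x, roughly away from the robot) by 130 (y) mm, 4 mm walls 12 mm high, floor at z 3. Origin: centre of the underside. A divider at x -10 to -6 parts a near compartment (inside x -146 to -10, y -61 to 61) for the scraper from a far one (x -6 to 146, y -61 to 61) for the whole scallops.
- scraper_place (a point): Middle of the tray's near compartment, on its floor (tray x -78, y 0, z 3 mm). The scraper stands here with its long side along the tray's x.
- cover: Loose steel cover of the well, 0.38 kg, flat on the table on the other side of the station from the tray, tongue towards the robot. 5 mm sheet, x -83 to 107, y -61 to 61, and a tongue 90 mm wide, x -107 to -83. The +x end is bent up to z 20, too high for the lip. Origin: centre of the underside. Seated, both ends rest on the ledges with about 6 mm play all round.
- tongue_tip (a point): Middle of the tongue's end at the underside (cover x -107, y 0, z 0).
- cover_handle (a point): Middle of the cover's handle bar, 39 mm above the underside: the bar is 14 mm thick (x), 90 long (y), z 30 to 48 mm, free below for 66 mm of its length.
- shell0: Empty scallop half shell (3 to 5 of them are there), domed side up on the board, 60 mm across, 14 mm high with a 7 mm rim, 35 g; a straight hinge piece at its -x side reaches 34 mm out. Origin: centre of the underside.
- shell1: Empty scallop half shell (3 to 5 of them are there), domed side up on the board, 60 mm across, 14 mm high with a 7 mm rim, 35 g; a straight hinge piece at its -x side reaches 34 mm out. Origin: centre of the underside.
- shell2: Empty scallop half shell (3 to 5 of them are there), domed side up on the board, 60 mm across, 14 mm high with a 7 mm rim, 35 g; a straight hinge piece at its -x side reaches 34 mm out. Origin: centre of the underside.
- shell3: Empty scallop half shell (3 to 5 of them are there), domed side up on the board, 60 mm across, 14 mm high with a 7 mm rim, 35 g; a straight hinge piece at its -x side reaches 34 mm out. Origin: centre of the underside.
- shell4: Empty scallop half shell (3 to 5 of them are there), domed side up on the board, 60 mm across, 14 mm high with a 7 mm rim, 35 g; a straight hinge piece at its -x side reaches 34 mm out. Origin: centre of the underside.
- scallop0: Whole closed scallop (2 or 3 are there), domed on both sides and so thicker than the empty shells: 62 mm across, 34 mm high, widest from z 9 to 25 mm, 90 g. Lies on the -y end of the board, about 40 mm from its open end. Origin: centre of the underside.
- scallop1: Whole closed scallop (2 or 3 are there), domed on both sides and so thicker than the empty shells: 62 mm across, 34 mm high, widest from z 9 to 25 mm, 90 g. Lies on the -y end of the board, about 40 mm from its open end. Origin: centre of the underside.
- scallop2: Whole closed scallop (2 or 3 are there), domed on both sides and so thicker than the empty shells: 62 mm across, 34 mm high, widest from z 9 to 25 mm, 90 g. Lies on the -y end of the board, about 40 mm from its open end. Origin: centre of the underside.
- shuck_knife: Shucking knife, 170 mm long, 24 high, on the table; leave it. Origin: underside, near its middle.
- spray: White bottle, 66 mm across, 190 high, beyond the station; leave it. Origin: centre of the underside.
- salt_jar: Jar, 76 mm across, 110 high, beyond the station; leave it. Origin: centre of the underside.
- bowl: Steel bowl, 110 mm across, 50 high, beyond the station; leave it. Origin: centre of the underside.
- brush: Scrubbing brush, 150 by 52 by 36 mm, on the table; leave it. Origin: centre of the underside.
There are look-alikes about, which are no part of the job. What is shaped like the scraper but orange is not meant.

How it is judged:
By the outcome, as a careful person would: the job done as asked, in the order asked, and still so for the second after the job is handed in, with the robot touching nothing.
Of shell0, shell1, shell2, shell3, shell4 only 3 to 5 are there at a start; the rules pass over those that are not, and their reading is None.
Of scallop0, scallop1, scallop2 only 2 to 3 are there at a start; the rules pass over those that are not, and their reading is None.
At some moment in a run one of shell0, shell1, shell2, shell3, shell4, scraper may be knocked a few centimetres aside while the robot is not near it.
It also fails if it takes over 192 s, if anything falls off the work surface, if the arm or the gripper's body presses on something with over 40 N, if the wrist force passes 120 N, or if a joint passes its speed limit or range.

## Robot

A 6-joint arm with a two-finger parallel gripper is mounted at the origin on the work surface. World frame = base frame: x ahead of the robot, y to its left, z up, the work surface at z = 0. Lengths are in m, angles in rad, forces in N, time in s.
With the tool pointing down it reaches from about 0.35 to 0.775 m from the base axis. Payload 5.5 kg.
Tool frame: the origin (TCP) lies midway between the tips of the shut fingers; the grasp point (between the pads) lies tcp_to_grasp behind it (tcp_to_grasp is the distance from the TCP to the grasp point, in m); z points along the fingers, y is the line along which they close (so a half turn about z gives the same grasp; the last joint's range is limited). The gripper opens to 85 mm and grips with 20 to 120 N. Pads are 22 mm wide; open, the fingers measure 114 mm over their backs; the gripper's body (76 mm by 85 mm) begins 54 mm behind the grasp point. The pads swing forward as they close: fully open they stand 13 mm farther back than shut.
Start: joints at [-1.276, 0.313, 0.046, 1.304, 0, 1.431], TCP at [0.242, -0.522, 0.231] pointing down, gripper open.
Joint ranges: [-2.76, 2.76], [-0.86, 1.69], [-1.03, 1.26], [-2.2, 2.34], [-1.47, 1.5], [-3.14, 3.14]. Speed limits (rad/s): [2.57, 2.57, 3.14, 3.14, 3.14, 3.14].

## Interface

Orientations are given as a rotation vector (axis times angle).
In Python, from plant import goto, move_linear, move_joints, set_gripper, dwell, solve_ik, capture, camera_info, PlanningError, hand_in, cut_out, read_time, read_q, read_joint_vel, read_joint_torque, read_position, read_tool_rot, read_contact_force, read_ft_torque, read_width, read_gripper_force, tcp_to_grasp gives the robot as it stands. Calls block until the motion is done:
- goto(position, orientation): joint-space move of the TCP to a pose.
- move_linear(position, orientation=None, feed=0.15): straight line of the TCP; orientation=None keeps the orientation; feed is the mean speed in m/s.
- move_joints(angles): joint-space move.
- set_gripper(opening, f_grip=None): finger opening in m; f_grip is the grip in N (None keeps the last); returns when the fingers have stopped.
- dwell(seconds).
- solve_ik(position, orientation): joint angles nearest the present ones, or None.
- capture(name): name is "side" or "top"; returns the picture (400x640x3 uint8, blue, green, red); there is no depth.
- camera_info(name): a dict with "camera_matrix" (3x3 intrinsics, pixels), "R" (3x3) and "t" (3): a world point X has camera coordinates R X + t. Camera axes: x right, y down, z forward; pixel columns grow to the right and rows downward; lengths in m; the calibration is good to about 2 mm. A picture is of the moment at which its call begins. camera_info takes no time and is no camera call.
A pose or a line that the arm cannot do raises PlanningError and nothing moves.
- hand_in(): hands the job in; it is judged then, once.
Trained networks look in the newest picture that a camera, given by its name, has taken for a name from the list of things; names that differ only in an ending like _2 or _b are one class to them, and where a whole thing is asked for, a point or a joint stands for the part that bears it (a point fixed in the world has none). Each returns a list of dicts, best first, with "conf" (0 to 1); they miss things now and then, are a little off and sometimes report something else, mostly with a low value. They report only what shows in the picture. A call takes as long as a camera call. They do not tell look-alikes from the thing itself.
- cut_out(camera, name): "mask" (400x640 bool, what is visible of it) and "bbox" ([left, top, right, bottom] in pixels, round what is visible of it).
Readings, each from a call of its own:
- read_time(): time.
- read_q(): joint angles.
- read_joint_vel(): joint speeds.
- read_joint_torque(): joint torques, N m.
- read_position(): TCP position.
- read_tool_rot(): TCP orientation.
- read_contact_force(): force on the tool from outside, world axes, zero at the start.
- read_ft_torque(): the same for the moment, N m.
- read_width(): finger opening in m.
- read_gripper_force(): force on a finger pad.
Only numpy, scipy, OpenCV 4.12 (cv2) and the standard library are available. Lean on these libraries where they do the work, as an engineer would, in place of code of your own. Each camera call takes 0.05 s, during which the arm holds its last target. There are 200 camera calls.

## Working session

There is one attempt and no reset: what is moved stays moved. The work goes in short steps, each a Python script; the robot and the scene stay as the last script left them, time stands still between calls to the robot, and variables do not carry over. Pictures are saved under pics/ and viewed, at most 14 in all, crops included, and the job is handed in when it is done.

```bash
ls; mkdir -p pics; python3 - <<'E'
from plant import *
import cv2
for c in("top","side"):
    im=capture(c); cv2.imwrite(f"pics/{c}0.png",im)
    i=camera_info(c); print(c,i["camera_matrix"],i["R"],i["t"], -i["R"].T@i["t"])
    for n in("station","scraper","tray","cover","shell0","scallop0"):
        for d in cut_out(c,n): print(c,n,round(d["conf"],2),d["bbox"],d["mask"].sum())
print(tcp_to_grasp() if callable(tcp_to_grasp) else tcp_to_grasp, read_tool_rot(),read_time())
E
```

```text
pics
top [[502.41775619   0.         322.23889045]
 [  0.         502.41775619 197.65274822]
 [  0.           0.           1.        ]] [[-1.11118434e-02 -9.99938034e-01 -6.74395170e-04]
 [-9.98272833e-01  1.11322429e-02 -5.76838317e-02]
 [ 5.76877648e-02  3.22566739e-05 -9.98334674e-01]] [0.01865181 0.60774188 1.82352401] [0.50170444 0.01182631 1.85555671]
top station 0.83 [263.0, 175.9, 393.1, 253.5] 7658
top station 0.43 [400.3, 188.4, 445.2, 249.8] 1891
top scraper 0.97 [224.2, 230.1, 239.8, 257.8] 413
top scraper 0.94 [227.8, 145.0, 255.2, 171.0] 361
top tray 0.88 [207.8, 185.5, 246.7, 265.2] 2556
top cover 0.74 [339.8, 186.7, 360.8, 205.9] 237
top cover 0.65 [399.7, 185.7, 442.3, 247.2] 1880
top cover 0.44 [349.0, 129.6, 377.6, 160.2] 623
top shell0 0.83 [340.5, 189.6, 358.7, 202.6] 226
top shell0 0.6 [311.0, 227.4, 327.2, 244.0] 229
top shell0 0.54 [313.9, 183.3, 329.1, 199.1] 288
top scallop0 0.5 [372.9, 187.4, 389.3, 209.0] 288
top scallop0 0.49 [372.0, 227.3, 387.1, 250.0] 297
side [[410.74126889   0.         318.31020386]
 [  0.         410.74126889 195.89594004]
 [  0.   
[... 340 characters left out ...]
75 [212.9, 293.3, 260.2, 342.1] 1228
side scraper 0.7 [351.4, 332.1, 399.2, 360.8] 1346
side tray 0.81 [274.0, 315.5, 413.7, 382.7] 6641
side tray 0.69 [317.2, 121.8, 377.3, 141.6] 458
side cover 0.95 [318.5, 122.9, 375.8, 138.9] 481
side shell0 0.9 [297.6, 186.5, 324.1, 204.2] 314
side shell0 0.7 [271.8, 127.9, 390.0, 295.8] 13061
side shell0 0.66 [304.8, 157.5, 325.7, 174.6] 287
side shell0 0.63 [354.6, 192.4, 378.0, 210.4] 318
side scallop0 0.75 [363.1, 136.6, 381.9, 153.1] 285
side scallop0 0.67 [232.9, 194.3, 263.1, 239.8] 1082
side scallop0 0.62 [315.0, 127.6, 338.1, 147.3] 290
side scallop0 0.62 [318.8, 121.8, 381.1, 141.0] 529
0.0187 [3.06754187e+00 6.77569375e-01 3.34904057e-05] 0.7
```

```bash
python3 - <<'E'
import cv2
a=cv2.imread("pics/top0.png")[115:285,190:460]; cv2.imwrite("pics/t1.png",cv2.resize(a,(800,504),interpolation=cv2.INTER_CUBIC))
a=cv2.imread("pics/side0.png")[90:390,190:440]; cv2.imwrite("pics/s1.png",cv2.resize(a,(500,600),interpolation=cv2.INTER_CUBIC))
E
```

```text
(no output)
```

View pics/t1.png

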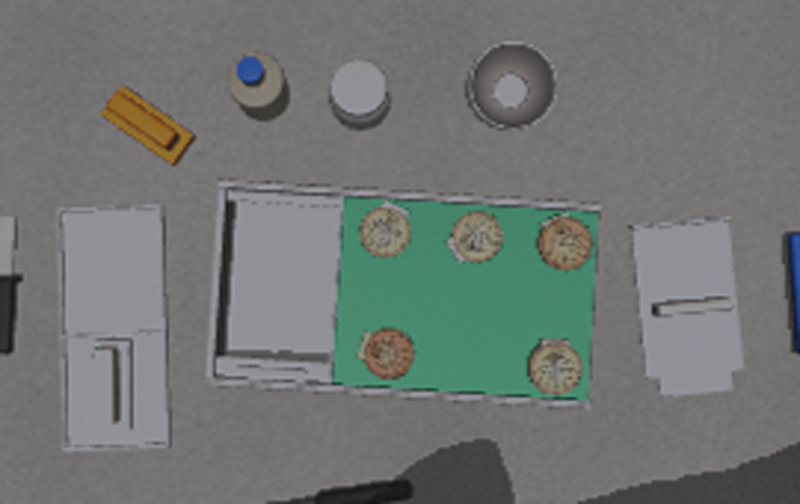

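View pics/s1.png

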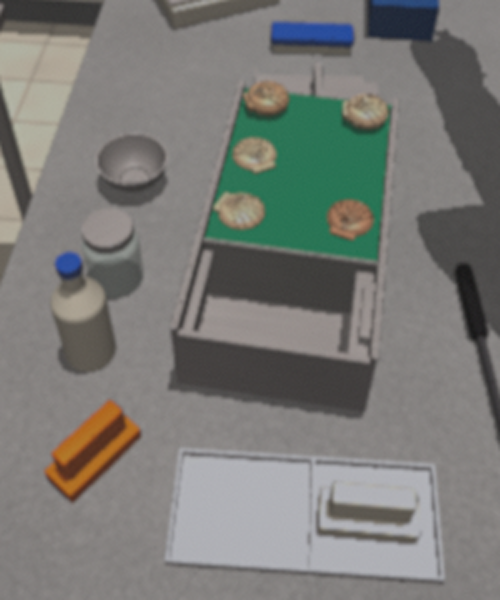

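The top view shows the well at left (+y), three shells on the board, two scallops at the −y end, the tray at left with the white scraper, and the cover at right. The orange block behind is a decoy. I'll fit poses by silhouette in both cameras.

```bash
cat > h.py <<'E'
import numpy as np, cv2
from scipy.optimize import minimize
from scipy.spatial.transform import Rotation as Ro
from plant import *
S=4
def box(x0,x1,y0,y1,z0,z1): return np.array([[x,y,z] for x in(x0,x1) for y in(y0,y1) for z in(z0,z1)])/1e3
def disc(*rz): a=np.linspace(0,2*np.pi,24,endpoint=False); return np.array([[r*np.cos(t),r*np.sin(t),z] for r,z in rz for t in a])/1e3
M=dict(scraper=[box(-55,55,-23,23,0,24),box(-45,45,-12,12,24,70)],tray=[box(-150,150,-65,65,0,12)],
 cover=[box(-83,107,-61,61,0,5),box(-107,-83,-45,45,0,5),box(103,107,-61,61,0,20),box(-7,7,-45,45,5,48)],
 board=[box(-110,110,-217,85,125,125)],scallop0=[disc((31,9),(31,25),(20,0),(18,34))],shell0=[disc((30,0),(30,7),(14,14))])
CI={c:camera_info(c) for c in("top","side")}
def proj(c,P):
    i=CI[c];q=(P@i["R"].T+i["t"])@i["camera_matrix"].T; return q[:,:2]/q[:,2:]
def unproj(c,uv,z):
    i=CI[c];d=i["R"].T@np.linalg.inv(i["camera_matrix"])@np.array([uv[0],uv[1],1.]);o=-i["R"].T@i["t"]
    return o+d*(z-o[2])/d[2]
def pose(p,P,z): 
    c,s=np.cos(p[2]),np.sin(p[2]); return np.c_[c*P[:,0]-s*P[:,1]+p[0],s*P[:,0]+c*P[:,1]+p[1],P[:,2]+z]
def fit(name,masks,p0,z=0,yaw=True):
    """masks: {camera: bool mask}; returns (x,y,yaw), IoU per camera"""
    big={c:cv2.resize(m.astype(np.float32),None,fx=S,fy=S,interpolation=cv2.INTER_LINEAR)>.5 for c,m in masks.items()}
    def ious(p):
        o=[]
        for c,m in big.items():
            r=np.zeros(m.shape,np.uint8)
            for P in M[name]:
                q=((proj(c,pose(p,P,z))+.5)*S-.5)*16
                cv2.fillConvexPoly(r,cv2.convexHull(q.astype(np.float32)).round().astype(np.int32),1,shift=4)
            r=r>0; o.append((r&m).sum()/max(1,(r|m).sum()))
        return o
    n=3 if yaw else 2; full=lambda v:np.r_[v,p0[n:]]
    v=np.array(p0[:n],float)
    for k in(1,.4):
        sx=np.vstack([v]+[v+d for d in np.diag(([.012,.012,.12][:n]))*k])
        v=minimize(lambda v:-sum(ious(full(v))),v,method="Nelder-Mead",options=dict(initial_simplex=sx,xatol=1e-4,fatol=1e-4)).x
    return full(v),np.round(ious(full(v)),2)
def green(im):
    m=cv2.inRange(cv2.cvtColor(im,cv2.COLOR_BGR2HSV),(65,90,40),(95,255,255))
    m=cv2.morphologyEx(m,cv2.MORPH_OPEN,np.ones((3,3)))
    pts=cv2.findNonZero(m); r=np.zeros_like(m); cv2.fillConvexPoly(r,cv2.convexHull(pts),1); return r>0
def tool(yaw,tilt=0): return (Ro.from_euler("z",yaw)*Ro.from_euler("y",-tilt)*Ro.from_euler("x",np.pi)).as_rotvec()
def s2w(st,x,y): return pose(st,np.array([[x/1e3,y/1e3,0]]),0)[0][:2]
E
python3 - <<'E'
from h import *
im={c:capture(c) for c in CI}
g={c:green(im[c]) for c in CI}
for s in (["top"],["side"],["top","side"]):
    print("board",s,*fit("board",{c:g[c] for c in s},[.56,.05,-.04]))
for n,p in(("tray",[.52,.36,-.0]),("cover",[.52,-.33,0.05]),("scraper",[.44,.33,0.])):
    ds={c:cut_out(c,n) for c in CI}; mk={}
    for c in CI:
        b=[d for d in ds[c] if np.hypot(*(np.array([d["bbox"][0]+d["bbox"][2],d["bbox"][1]+d["bbox"][3]])/2-proj(c,np.array([[p[0],p[1],.02]]))[0]))<25]
        if b: mk[c]=b[0]["mask"]
    z=.003 if n=="scraper" else 0
    for s in ([k] for k in mk): print(n,s,*fit(n,{c:mk[c] for c in s},p,z))
    if len(mk)==2: print(n,"both",*fit(n,mk,p,z))
for n,h in(("shell0",.005),("scallop0",.017)):
    for c in CI:
        for d in cut_out(c,n):
            b=d["bbox"]; w=unproj(c,[(b[0]+b[2])/2,(b[1]+b[3])/2],.125+h)
            print(n,c,round(d["conf"],2),w.round(3), fit(n,{c:d["mask"]},np.r_[w[:2],0],.125,False) if d["mask"].sum()<600 else "")
E
```

```text
board ['top'] [0.57012075 0.0208301  0.2220765 ] [0.24]
board ['side'] [1.04308434 0.26665962 2.04495993] [0.32]
board ['top', 'side'] [0.58310124 0.04606567 0.37629346] [0.24 0.19]
tray ['top'] [0.51188918 0.35929352 0.02975214] [0.84]
tray ['side'] [0.50904082 0.35925814 0.02833466] [0.81]
tray both [0.50996495 0.359209   0.02947531] [0.83 0.81]
cover ['top'] [ 0.52782727 -0.35516403  0.09550664] [0.94]
cover ['side'] [ 0.52815429 -0.42499202 -0.00606929] [0.36]
cover both [ 0.52635541 -0.35548777  0.09256043] [0.94 0.33]
scraper ['top'] [ 0.44117078  0.35948755 -0.00216333] [0.92]
scraper ['side'] [ 0.43863543  0.35953554 -0.01616466] [0.93]
scraper both [ 0.43948278  0.35951274 -0.00255193] [0.92 0.93]
shell0 top 0.72 [ 0.609 -0.08   0.13 ] (array([ 0.61137803, -0.0855183 ,  0.        ]), array([0.92]))
shell0 top 0.64 [0.564 0.46  0.13 ] (array([0.54492256, 0.46334263, 0.        ]), array([0.32]))
shell0 top 0.62 [0.47  0.022 0.13 ] (array([0.47792496, 0.01988511, 0.        ]), array([0.91]))
shell0 top 0.57 [0.621 0.018 0.13 ] (array([0.62048445, 0.01852757, 0.        ]), array
[... 344 characters left out ...]
))
shell0 side 0.49 [ 0.52  -0.243  0.13 ] (array([ 0.51846284, -0.24234598,  0.        ]), array([0.38]))
shell0 side 0.35 [0.551 0.079 0.13 ] 
shell0 side 0.25 [0.508 0.416 0.13 ] 
scallop0 top 0.78 [ 0.457 -0.177  0.142] (array([ 0.45946115, -0.1729173 ,  0.        ]), array([0.93]))
scallop0 top 0.5 [ 0.601 -0.184  0.142] (array([ 0.60367017, -0.18692181,  0.        ]), array([0.92]))
scallop0 top 0.19 [0.783 0.048 0.142] (array([0.7789207 , 0.05075954, 0.        ]), array([0.74]))
scallop0 side 0.86 [ 0.455 -0.179  0.142] (array([ 0.45662167, -0.17459216,  0.        ]), array([0.9]))
scallop0 side 0.7 [ 0.594 -0.184  0.142] (array([ 0.59956711, -0.18725827,  0.        ]), array([0.88]))
```

```bash
python3 - <<'E'
s=open('h.py').read()
s=s.replace('''    pts=cv2.findNonZero(m);''','''    m=cv2.morphologyEx(m,cv2.MORPH_CLOSE,np.ones((7,7))); n,l,t,_=cv2.connectedComponentsWithStats(m); m=(l==1+t[1:,4].argmax()).astype(np.uint8)
    pts=cv2.findNonZero(m);''')
s+='''
def hull(m): r=np.zeros(m.shape,np.uint8); cv2.fillConvexPoly(r,cv2.convexHull(cv2.findNonZero(m.astype(np.uint8))),1); return r>0
'''
open('h.py','w').write(s)
E
python3 - <<'E'
from h import *
im={c:capture(c) for c in CI}
g={c:green(im[c]) for c in CI}
for s in (["top"],["side"],["top","side"]):
    print("board",s,*fit("board",{c:g[c] for c in s},[.54,.02,.05]))
mk={c:hull(cut_out(c,"tray")[0]["mask"]) for c in CI}
print("tray",*fit("tray",mk,[.51,.359,.03]))
# wells near/far rim view: lip
v=cv2.resize(im["side"][130:310,260:400],None,fx=3,fy=3,interpolation=cv2.INTER_CUBIC)
from math import *
for t in (0,.25,.5):
  for w in(0,):
    print(t,solve_ik([.55,.07,.15],tool(pi/2+.05,0) if t==0 else (Ro.from_rotvec([0,-t,0])*Ro.from_rotvec(tool(pi/2+.05))).as_rotvec()))
for p in([.455,-.175,.124],[.6,-.187,.124],[.62,.36,.02],[.44,.36,.03],[.527,-.355,.03]): 
  print(p,[ (None if (q:=solve_ik(p,tool(y))) is None else q[[0,5]].round(2)) for y in(0,pi/2,-pi/2,pi)])
E
```

```text
board ['top'] [ 0.54494458 -0.0057789  -0.07225266] [0.95]
board ['side'] [ 0.5428301  -0.0073576  -0.07413462] [0.93]
board ['top', 'side'] [ 0.54395595 -0.00626812 -0.07245346] [0.95 0.92]
tray [0.51142249 0.35951981 0.03410079] [0.96 0.96]
0 [-0.01820391  0.31058887 -0.16019527  1.10001219  0.          1.50259242]
0.25 [-0.02105452  0.12205677 -0.43907106  0.75972163  0.00520861  1.50039615]
0.5 [-0.02468091 -0.0312365  -0.71241941  0.38974156  0.01183173  1.49913578]
[0.455, -0.175, 0.124] [array([-0.53,  2.61]), array([-0.53,  1.04]), array([-0.53, -2.1 ]), array([-0.53, -0.53])]
[0.6, -0.187, 0.124] [array([-0.43,  2.71]), array([-0.43,  1.14]), array([-0.43, -2.  ]), array([-0.43, -0.43])]
[0.62, 0.36, 0.02] [array([ 0.41, -2.73]), array([0.41, 1.99]), array([ 0.41, -1.16]), array([0.41, 0.41])]
[0.44, 0.36, 0.03] [array([ 0.54, -2.6 ]), array([0.54, 2.12]), array([ 0.54, -1.03]), array([0.54, 0.54])]
[0.527, -0.355, 0.03] [array([-0.72,  2.42]), array([-0.72,  0.85]), array([-0.72, -2.29]), array([-0.72, -0.72])]
```

```bash
cat >> h.py <<'E'
ST=np.array([.54396,-.00627,-.07245]); TR=np.array([.51142,.35952,.0341])
E
cat > pick.py <<'E'
from h import *
for (sx,sy),(tx,ty) in (((.6015,-.187),(107,0)),((.458,-.174),(33,0))):
    R=tool(np.pi+ST[2]); R2=tool(np.pi+TR[2]); set_gripper(.085,30)
    goto([sx,sy,.24],R); move_linear([sx,sy,.123],feed=.12)
    set_gripper(.05,30); w=read_width(); print("w",w,read_gripper_force(),read_contact_force().round(1))
    move_linear([sx,sy,.26],feed=.25); print("lifted",read_width())
    x,y=s2w(TR,tx,ty)
    goto([x,y,.24],R2); move_linear([x,y,.03],feed=.25); move_linear([x,y,.004],feed=.05)
    print(read_contact_force().round(1)); set_gripper(.08); move_linear([x,y,.2],feed=.3); print(read_time())
goto([*s2w(TR,-78,0),.2],tool(np.pi+TR[2]))
E
python3 pick.py; python3 - <<'E'
from h import *
im={c:capture(c) for c in CI}; print(read_time())
cv2.imwrite("pics/a.png",np.vstack([cv2.resize(im["top"][130:270,190:460],None,fx=2,fy=2),cv2.resize(im["side"][120:395,190:460],(540,320))]))
E
```

```text
w 0.061199818116253066 32.94030010700226 [0.3 0.9 4.9]
lifted 0.06116818566448689
[-0.6  0.  -0.9]
10.45
w 0.060758873556999465 32.34485149383545 [-0.2  0.8  5.5]
lifted 0.060560799185382826
[ 0.6 -0.3 -1.8]
19.625
20.2417
```

View pics/a.png

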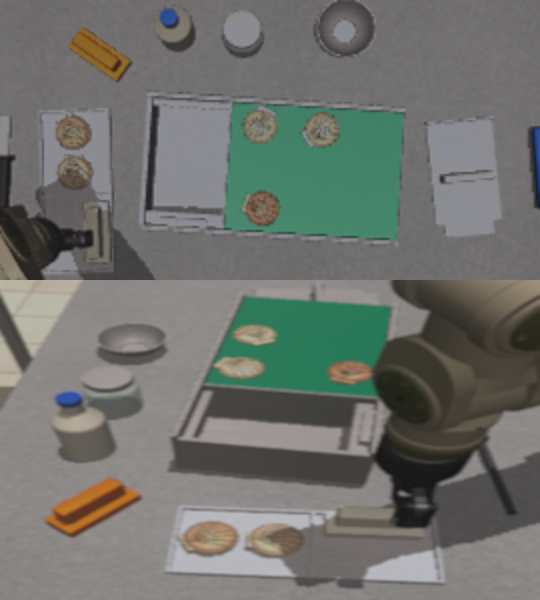

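```bash
cat >> h.py <<'E'
def locate(n,p0,z,r=25,yaw=True):
    mk={}
    for c in CI:
        for d in cut_out(c,n):
            b=d["bbox"]
            if np.hypot(*(np.array([b[0]+b[2],b[1]+b[3]])/2-proj(c,np.array([[p0[0],p0[1],z+.02]]))[0]))<r: mk[c]=d["mask"]; break
    return (list(mk),)+fit(n,mk,p0,z,yaw) if mk else None
def shells():
    o=[]
    for c in CI:
        for d in cut_out(c,"shell0"):
            if 60<d["mask"].sum()<700:
                b=d["bbox"]; w=unproj(c,[(b[0]+b[2])/2,(b[1]+b[3])/2],.13); p,i=fit("shell0",{c:d["mask"]},np.r_[w[:2],0],.125,False)
                l=pose([0,0,-ST[2]],np.array([[p[0]-ST[0],p[1]-ST[1],0]]),0)[0][:2]*1e3; o.append((c,round(d["conf"],2),l.round(),i[0]))
    return o
E
python3 - <<'E'
from h import *
x,y=s2w(TR,-78,0)
goto([.45,.15,.33],tool(np.pi))
im={c:capture(c) for c in CI}
print(locate("scraper",[.4395,.3595,0],.003,40)); print(*shells(),sep="\n"); print(read_time())
cv2.imwrite("pics/b.png",np.vstack([cv2.resize(im["top"][130:270,190:460],None,fx=2,fy=2),cv2.resize(im["side"][120:395,190:460],(540,320))]))
E
```

```text
(['side'], array([0.43388023, 0.3193074 , 0.03174359]), array([0.92]))
('top', 0.75, array([  29., -467.]), np.float64(0.36))
('top', 0.58, array([-67.,  21.]), np.float64(0.91))
('top', 0.58, array([74., 29.]), np.float64(0.88))
('top', 0.5, array([ 72., -74.]), np.float64(0.91))
('side', 0.79, array([70., 32.]), np.float64(0.91))
('side', 0.73, array([ 66., -72.]), np.float64(0.93))
('side', 0.63, array([ 35., 415.]), np.float64(0.85))
('side', 0.62, array([-71.,  22.]), np.float64(0.86))
21.5083
```

View pics/b.png

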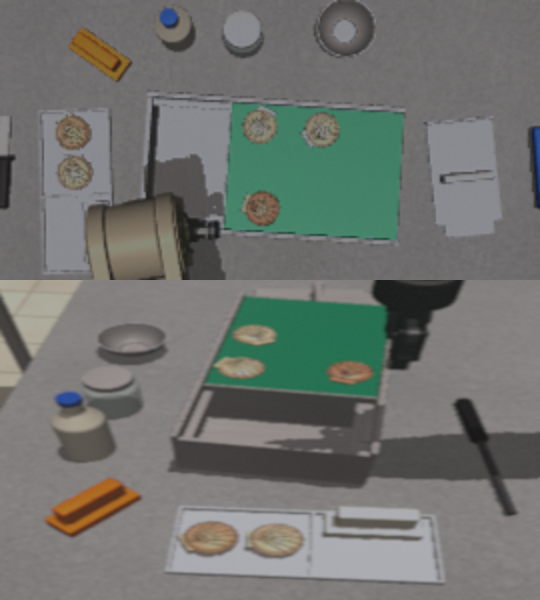

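```bash
python3 - <<'E'
from h import *
goto([.45,-.05,.33],tool(np.pi))
[capture(c) for c in CI]
for z in(.003,.012): print(locate("scraper",[.434,.3195,.03],z,25))
ds={c:[d["mask"] for d in cut_out(c,"scraper")] for c in CI}
for c in ds:
  for m in ds[c]: print(c,*fit("scraper",{c:m},[.434,.32,.03],.003))
print(s2w([0,0,-TR[2]],*(1e3*(np.array([.434,.3193])-TR[:2]))))
E
```

```text
(['top', 'side'], array([ 4.35453121e-01,  3.19754352e-01, -1.14167716e-05]), array([0.84, 0.92]))
(['top', 'side'], array([ 0.43626466,  0.32180952, -0.0009571 ]), array([0.83, 0.9 ]))
top [0.43905579 0.31847528 0.04291902] [0.85]
top [0.434 0.32  0.03 ] [0.]
side [0.43366573 0.31946068 0.04889999] [0.93]
side [0.434 0.32  0.03 ] [0.]
side [0.434 0.32  0.03 ] [0.]
[-0.07874623 -0.03755711]
```

```bash
cat >> h.py <<'E'
H=.0305  # TCP above scraper underside
def sc(x,y,z,yaw=0,feed=None,g=False):
    p=[*s2w(ST,x,y),.125+H+z]; R=tool(np.pi+ST[2]+yaw)
    goto(p,R) if g else move_linear(p,R,feed=feed or .15)
E
python3 - <<'E'
from h import *
x,y=.4362,.3190; R=tool(np.pi+TR[2])
set_gripper(.06,60); goto([x,y,.2],R); move_linear([x,y,.06],feed=.25); move_linear([x,y,.003+H],feed=.06); print(read_contact_force().round(1))
set_gripper(.01,60); print("w",read_width(),read_contact_force().round(1))
move_linear([x,y,.25],feed=.2); print("lift",read_width(),read_contact_force().round(1),read_time())
sc(50,-150,.09,g=True); sc(50,-150,.0015,feed=.15); print(read_contact_force().round(1))
sc(50,92,.0015,feed=.08); print(read_contact_force().round(1)); sc(50,80,.07); 
sc(-44,-85,.09,g=True)
[capture(c) for c in CI]; print(*shells(),sep="\n"); print(read_time())
E
```

```text
[0.5 1.  0. ]
w 0.023346058814062265 [-0.1  0.   2.5]
lift 0.023393158792072793 [-0.8 -0.3 -3.6] 27.4583
[ 0.5 -0.1 -1.7]
[-1.   0.8 -2.3]
('top', 0.83, array([-67.,  23.]), np.float64(0.9))
('top', 0.68, array([ 58., 114.]), np.float64(0.64))
('top', 0.63, array([ 71., 154.]), np.float64(0.67))
('side', 0.86, array([-71.,  23.]), np.float64(0.93))
('side', 0.78, array([ 48., 188.]), np.float64(0.44))
('side', 0.46, array([ 57., 207.]), np.float64(0.48))
34.7917
```

Two shells are in the well. Next is the near one: a slanted push first, then a straight one.

```bash
python3 - <<'E'
from h import *
a=-np.radians(20)
sc(-43,-80,.05,a); sc(-43,-80,.0015,a); sc(-43,-45,.0015,a,.08); sc(-20,-4,.0015,a,.06); print(read_contact_force().round(1))
sc(-20,-15,.0015,a); sc(-20,-15,.09,a); sc(-10,-100,.13,g=True)
im={c:capture(c) for c in CI}; print(*shells(),sep="\n"); print(read_time())
cv2.imwrite("pics/c.png",np.vstack([cv2.resize(im["top"][130:270,190:460],None,fx=2,fy=2),cv2.resize(im["side"][120:395,190:460],(540,320))]))
E
```

```text
[ 0.4 -0.3 -2.2]
('top', 0.64, array([239., 192.]), np.float64(0.74))
('top', 0.6, array([ 65., 151.]), np.float64(0.7))
('top', 0.59, array([ 59., 115.]), np.float64(0.67))
('side', 0.79, array([-53.,  67.]), np.float64(0.94))
('side', 0.65, array([ 57., 201.]), np.float64(0.42))
('side', 0.64, array([ 46., 189.]), np.float64(0.42))
39.025
```

View pics/c.png

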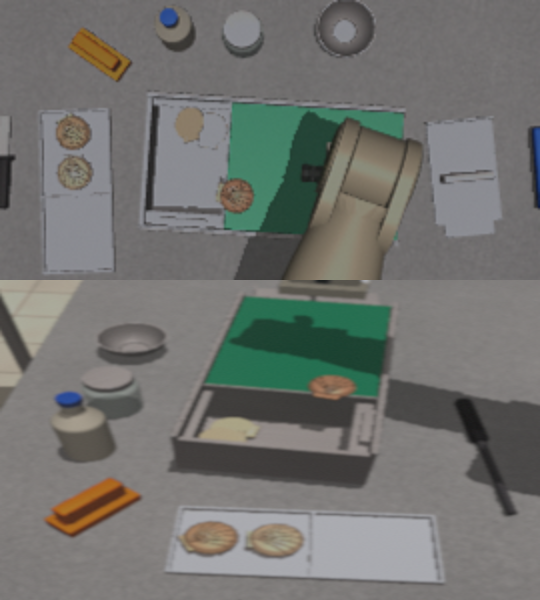

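```bash
python3 - <<'E'
from h import *
sc(-45,-30,.05); sc(-45,-30,.0015); sc(-45,92,.0015,feed=.08); print(read_contact_force().round(1)); sc(-45,80,.09)
R=tool(np.pi+TR[2]); x,y=s2w(TR,-78,0)
goto([x,y,.2],R); move_linear([x,y,.06],feed=.25); move_linear([x,y,.003+H+.0005],feed=.04); print(read_contact_force().round(1))
set_gripper(.06); move_linear([x,y,.2],feed=.3)
goto([.45,-.2,.35],tool(np.pi/2))
im={c:capture(c) for c in CI}; print(*shells(),sep="\n")
print(locate("scraper",[x,y,TR[2]],.003,25)); print(locate("cover",[.527,-.355,.09],0,25)); print(read_time())
d=cut_out("top","cover_handle"); print([(q["conf"],q["bbox"]) for q in d][:3])
cv2.imwrite("pics/d.png",np.vstack([cv2.resize(im["top"][130:270,190:460],None,fx=2,fy=2),cv2.resize(im["side"][120:395,190:460],(540,320))]))
E
```

```text
[-0.7 -0.1 -2.1]
[ 0.3 -0.5 -2.4]
('top', 0.7, array([-48., 167.]), np.float64(0.84))
('top', 0.58, array([ 59., 115.]), np.float64(0.7))
('top', 0.51, array([-148.,  331.]), np.float64(0.51))
('top', 0.45, array([ 71., 149.]), np.float64(0.54))
('side', 0.72, array([ 48., 189.]), np.float64(0.43))
('side', 0.61, array([ 60., 202.]), np.float64(0.37))
('side', 0.17, array([ 35., 415.]), np.float64(0.82))
(['top', 'side'], array([0.4320033 , 0.35672095, 0.03349252]), array([0.93, 0.92]))
(['top', 'side'], array([ 0.52806071, -0.35559136,  0.09452527]), array([0.62, 0.4 ]))
49.0667
[(0.69, [261.1, 176.1, 389.1, 252.8]), (0.61, [406.2, 189.6, 438.3, 234.2]), (0.36, [300.5, 133.7, 322.7, 157.6])]
```

View pics/d.png

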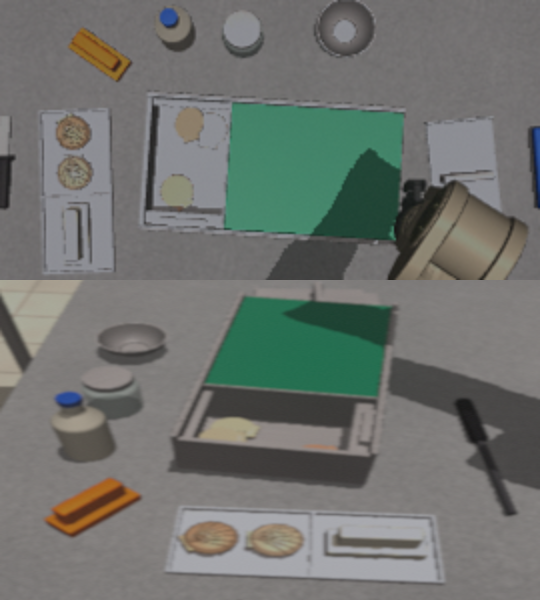

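```bash
cat >> h.py <<'E'
def cov(tx,tz,tilt,ty=152,dy=0):
    """TCP pose holding the cover with tongue tip at station (tx,ty,tz) mm, tilt deg"""
    Rc=Ro.from_euler("z",ST[2]+dy)*Ro.from_euler("y",-np.radians(tilt))
    p=np.array([*s2w(ST,tx,ty),tz/1e3])+Rc.apply([.107,0,.0203])
    return p,(Rc*Ro.from_euler("z",np.pi/2)*Ro.from_euler("x",np.pi)).as_rotvec()
E
python3 - <<'E'
from h import *
w=unproj("top",[423.7,218.1],.048); print("bar",w.round(4)); x,y,a=.5278,-.3553,.0945
print([solve_ik(*cov(*k)) is not None for k in((-90,200,16),(-90,108,16),(-104,108,16),(-107,105,0))])
R=tool(np.pi/2+a); set_gripper(.05,90); goto([x,y,.15],R); move_linear([x,y,.0203],feed=.1); print(read_contact_force().round(1))
set_gripper(.005,90); print("w",read_width(),read_contact_force().round(1))
move_linear([x,y,.06],feed=.05); print(read_width(),read_contact_force().round(1),read_ft_torque().round(2))
move_linear([x,y,.3],feed=.2)
p,r=cov(-90,200,16); goto(p,r); print(read_position()-p,read_contact_force().round(1))
im={c:capture(c) for c in CI}; print(read_time())
for c in CI: 
    Rc=Ro.from_rotvec(r)*(Ro.from_euler("z",np.pi/2)*Ro.from_euler("x",np.pi)).inv()
    o=p-Rc.apply([0,0,.0203])
    for k in M["cover"][:2]:
        P=proj(c,Rc.apply(k[[0,2,6,4]])+o); cv2.polylines(im[c],[(P*16).round().astype(np.int32)],True,(0,0,255),1,shift=4)
cv2.imwrite("pics/e.png",np.vstack([cv2.resize(im["top"][130:270,190:460],None,fx=2,fy=2),cv2.resize(im["side"][120:395,190:460],(540,320))]))
E
```

```text
bar [ 0.5285 -0.352   0.048 ]
[True, True, True, True]
[-0.8 -0.  -0.1]
w 0.012457913634527959 [-1.9  0.8  5.3]
0.012465486623591105 [-0.2 -0.6 -4.4] [ 0.01 -0.   -0.03]
[ 0.00056993 -0.00075823  0.00018699] [ 0.5 -1.  -5.3]
56.5167
```

View pics/e.png

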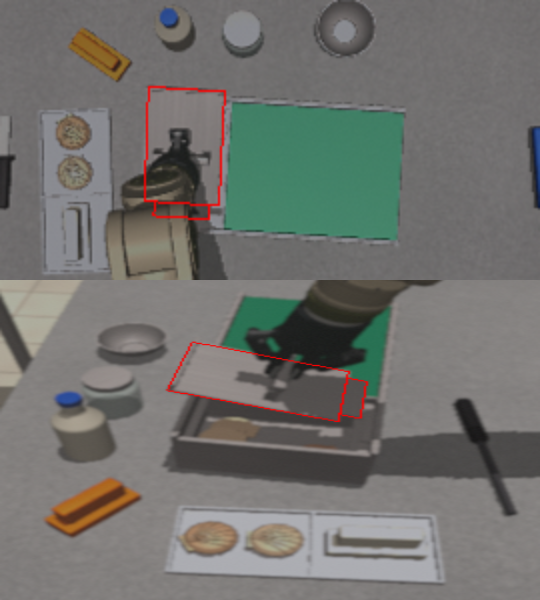

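```bash
python3 - <<'E'
from h import *
f0=read_contact_force()
def mv(tx,tz,t,feed=.05):
    p,r=cov(tx,tz,t,151); move_linear(p,r,feed=feed); f=read_contact_force()-f0
    print(tx,tz,t,f.round(1),((read_position()-p)*1e3).round(1)); return np.abs(f).max()
for k in((-90,150,16,.1),(-90,125,16),(-90,115,16),(-90,108,16),(-95,108,16,.03),(-100,107.5,16,.03),(-104,107.5,16,.03)):
    if mv(*k)>12: print("STOP"); break
im={c:capture(c) for c in CI}; print(read_time())
cv2.imwrite("pics/f.png",np.vstack([cv2.resize(im["top"][170:260,240:360],None,fx=4,fy=4),cv2.resize(im["side"][200:310,260:400],(480,377))]))
E
```

```text
-90 150 16 [ 0.9 -0.7 -0. ] [ 0.4 -0.1  0.4]
-90 125 16 [ 0.4  0.3 -0.3] [-0.  -0.  -0.2]
-90 115 16 [ 0.3 -0.8 -0.7] [-0.5 -0.1 -0.6]
-90 108 16 [ 0.1 -0.6 -0.5] [-0.5 -0.1 -0.6]
-95 108 16 [ 0.8 -0.2  0.4] [-0.2  0.   0.2]
-100 107.5 16 [ 1.4 -0.7 -1.1] [-0.3  0.  -0. ]
-104 107.5 16 [ 0.7 -0.5 -0.9] [-0.3  0.  -0. ]
59.475
```

View pics/f.png

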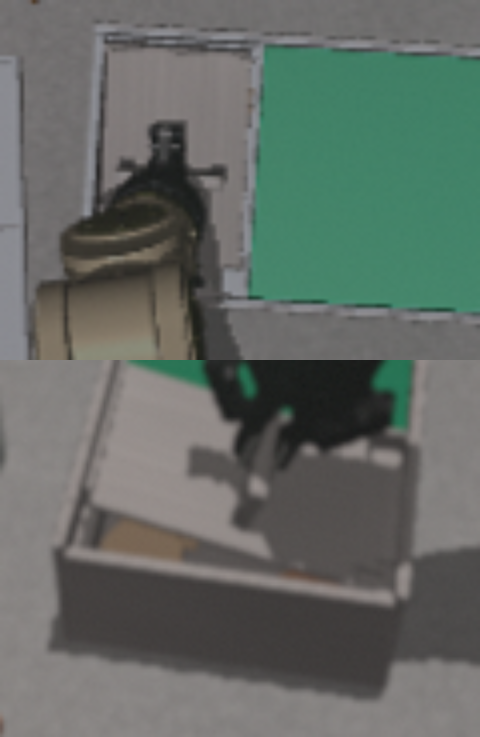

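The cover sits inside the well with its far end raised, and the tongue went under the lip without contact. I'll swing it down in small steps.

```bash
python3 - <<'E'
from h import *
f0=read_contact_force()
for tx,tz,t in((-105,107,13),(-105.5,106.5,10),(-106,106,7),(-106,106,5),(-106,105.8,3),(-106.3,105.6,2),(-106.5,105.5,1),(-106.5,105.4,.4),(-106.5,105.1,0)):
    p,r=cov(tx,tz,t,151); move_linear(p,r,feed=.025); f=read_contact_force()-f0
    print(tx,tz,t,f.round(1),((read_position()-p)*1e3).round(1),read_ft_torque().round(2))
    if np.abs(f).max()>12: print("STOP"); break
print(read_width(),read_time())
E
```

```text
-105 107 13 [ 1.3 -0.3 -1.2] [ 0.4 -0.1 -0.1] [ 0.03  0.44 -0.03]
-105.5 106.5 10 [ 1.5 -0.7 -1.6] [ 0.1 -0.  -0.1] [0.03 0.32 0.02]
-106 106 7 [ 0.4 -0.4 -1.2] [ 0.1 -0.  -0.1] [0.03 0.3  0.  ]
-106 106 5 [ 0.6  0.  -0.6] [ 0.2 -0.  -0. ] [-0.01  0.25 -0.  ]
-106 105.8 3 [ 1.3 -0.4 -0.8] [ 0.2 -0.  -0. ] [-0.07  0.16  0.01]
-106.3 105.6 2 [ 0.1 -0.8  0.4] [-0.1  0.  -0. ] [-0.    0.12  0.01]
-106.5 105.5 1 [ 0.7 -0.7 -1.2] [ 0. -0. -0.] [-0.01  0.21 -0.02]
-106.5 105.4 0.4 [0.6 0.7 1.1] [ 0.1  0.  -0. ] [0.03 0.19 0.03]
-106.5 105.1 0 [-3.5  0.6  6.1] [0.  0.1 0.6] [ 0.03  0.66 -0.01]
0.012453699868504845 62.25
```

```bash
python3 - <<'E'
from h import *
set_gripper(.045); p=read_position(); print(read_contact_force().round(1))
move_linear(p+[0,0,.1],feed=.1); goto([.45,-.2,.35],tool(np.pi/2))
im={c:capture(c) for c in CI}; x,y=s2w(ST,0,152)
mk={c:cut_out(c,"cover") for c in CI}
for c in CI:
    for d in mk[c]: print(c,round(d["conf"],2),d["bbox"], *fit("cover",{c:d["mask"]},[x,y,ST[2]],.105))
print(x,y,read_time())
cv2.imwrite("pics/g.png",np.vstack([cv2.resize(im["top"][130:270,190:460],None,fx=2,fy=2),cv2.resize(im["side"][120:395,190:460],(540,320))]))
cv2.imwrite("pics/g2.png",cv2.resize(im["side"][190:310,250:410],None,fx=4.5,fy=4.5,interpolation=cv2.INTER_CUBIC))
E
```

```text
[ 0.2 -0.5 -0.4]
top 0.8 [262.9, 180.5, 304.6, 238.8] [ 0.55901705  0.14693959 -0.08908383] [0.94]
side 0.92 [282.6, 215.3, 374.1, 269.6] [ 0.5554396   0.14247785 -0.09308732] [0.92]
0.5549627685089451 0.1453312502756444 65.4333
```

View pics/g.png

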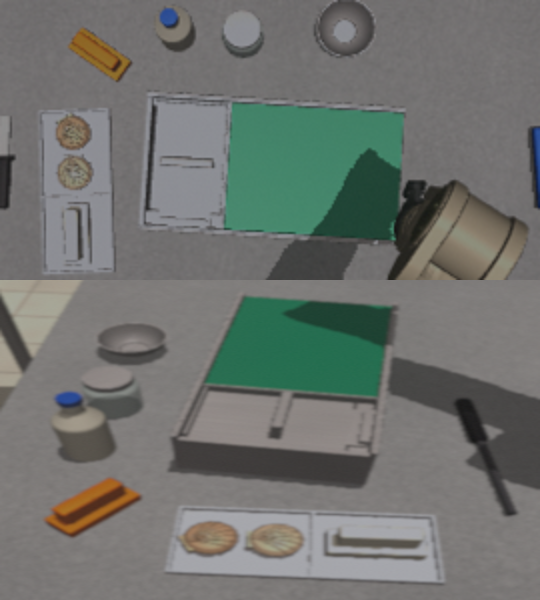

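View pics/g2.png

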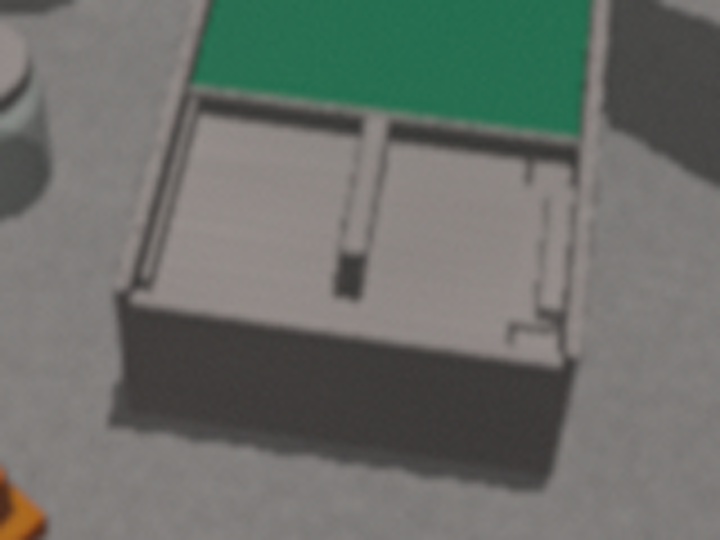

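The cover is flat on its ledges with the tongue under the lip, the board is clear, and the scraper and scallops are in the tray.

```bash
python3 -c "
from plant import *
print(hand_in())"
```

```text
the job is handed in; nothing more can be done
None
```

The job is done and handed in at about 65 s of the 192 s allowed: both scallops are in the tray's far compartment, all three shells are in the well, the scraper is back in the near compartment, and the cover is hooked under the lip and lying flat.

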